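# Set a flanged bush in the collet chuck and set the nut a quarter turn off its stop

### The arm

A 6-joint arm with a two-finger parallel gripper is mounted at the origin on the work surface. World frame = base frame: x ahead of the robot, y to its left, z up, the work surface at z = 0. Lengths are in m, angles in rad, forces in N, time in s.
With the tool pointing down it reaches from about 0.375 to 0.975 m from the base axis. Payload 3.8 kg.
Tool frame: the origin (TCP) lies at the very end of the fingers, on their centre line; the grasp point (between the pads) lies 19 mm behind it (manip.grasp_offset is the distance from the TCP to the grasp point, in m); z points along the fingers, y is the line along which they close (so a half turn about z gives the same grasp; the last joint's range is limited). The gripper opens to 85 mm and grips with 20 to 120 N. Pads are 22 mm wide; open, the fingers measure 114 mm over their backs; the gripper's body (76 mm by 85 mm) begins 54 mm behind the grasp point. The pads swing forward as they close: fully open they stand 13 mm farther back than shut.
Start: joints at [1.16, 0.264, 1.604, -0, 1.274, -0.037], TCP at [0.246, 0.628, 0.231] pointing down, gripper open.
Joint ranges: [-2.63, 2.63], [-0.94, 2.18], [0.31, 2.57], [-1.31, 4.45], [0, 2.66], [-2.55, 2.55]. Speed limits (rad/s): [2.57, 2.57, 3.14, 3.14, 3.14, 3.14].

### API

Orientations are given as [roll, pitch, yaw] about the fixed x, y, z axes, in that order (R = Rz(yaw) Ry(pitch) Rx(roll)).
In Python, from bench import status, viewer, sign_off, manip gives the robot as it stands.
- The arm moves only by the tool arm_command, never from a script. Its argument "series" is a list that holds one entry, the list of rows, each a list of 7 numbers: the turn, a rotation vector about the world's x, y, z in degrees, then the shift along the world's x, y, z in mm, then the finger opening in mm, from 0 to 85.4. A call has exactly 10 rows; each row shifts and turns the commanded pose from where the row before left it; what a row does not reach is not made up. A row lasts 1/12 s, in which the tool goes at most 41.7 mm and 7.16 degrees, less where a joint would pass 70% of its speed; a pose out of reach is approached as far as the arm can. A call is refused whole if a number of a shift passes 41.7 or a number of a turn 7.16, either way. A call with a gripper value outside its range is refused whole. The fingers move at their own pace and stop on an object; "grip_force" is the grip in N (left out, the last holds). Time passes only in rows, so rows that do not move let the fingers close, or fill a call up. It gives the time, the measured TCP pose, the force, the opening and the grip force at its end, in the units of the state.
- status.read_state(): the state, without advancing time (a new reading comes with each control period).
- viewer.grab_frame(name): name is "scene" or "top"; returns a dict with "pixels" (400x640x3 uint8, red, green, blue), "range_z" (400x640 float32, m along the optical axis (not along the pixel's ray), 0 where there is no reading), "fov_y" (degrees; the focal length in pixels is half the picture's height over the tangent of half this angle, whatever the lens; pixels are square), "cx", "cy" (the principal point, pixels), "cam_to_world" (4x4, takes a point from camera to world coordinates). Camera axes: x right, y up, looking along -z (the intrinsics and any distortion apply to the point x, -y, -z); pixel columns grow to the right and rows downward; lengths in m; the calibration is good to about 2 mm. A picture is of the moment at which its call begins.
- sign_off(): hands the job in; it is judged then, once.
The state is a dict: "t": time; "joint_positions": joint angles; "qd": joint speeds; "tau": joint torques, N m; "ee_pos": TCP position; "tcp_rot": TCP orientation; "force": force on the tool from outside, world axes, zero at the start; "moment": the same for the moment, N m; "opening": finger opening in m; "grasp_force": force on a finger pad.
Only numpy, scipy, OpenCV 4.12 (cv2) and the standard library are available. Lean on these libraries where they do the work, as an engineer would, in place of code of your own. Each camera call takes 0.05 s, during which the arm holds its last target. There are 200 camera calls.

### The job

Take the flanged bush that stands on the bench flange-down and set it, still flange-down, fully home in the round pocket on top of the collet chuck, and let go of it. Then screw the chuck's knurled nut down clockwise until it bottoms out, back it off a quarter turn, and finish while still holding the nut there between the fingers. Leave the other bush and the other things on the bench where they are.

Things in the scene. Friction and masses are not known exactly. Their poses are not given: they have to be found in the camera images.
- bush_center (a point): Centre (half-way up, 14 mm above its underside) of the bare aluminium flanged bush to be set in the chuck. It stands flange-down: flange 38 mm across and 8 mm thick (lower edge bevelled 2 mm), above it a collar 22 mm across and 20 mm tall to grip; 28 mm tall in all, about 40 to 85 g. z axis from flange to collar, so up as it stands; round, so its yaw means nothing.
- spare_center (a point): Centre (half-way up) of the other aluminium bush, of the same shape and size, but standing upside down on its collar with the flange on top (its z axis points down). Leave it where it is. The two bushes' places are swapped at random.
- pocket (a point): Centre of the floor of the round pocket on top of the fixed chuck, z up, x towards the brass index bar on the chuck's base plate (110 x 110 x 12 mm). The pocket is 43 mm wide and 8 mm deep in a steel cup 49 mm across; floor 70 mm, rim 78 mm above the bench. A bush in it stands 20 mm above the rim.
- nut_center (a point): Centre (on the axis, half-way up) of the knurled steel nut around the chuck below the pocket: 62 mm across, 20 mm tall, underside 45 mm above the bench when bottomed. Grip it from above at any yaw, a finger on either side, cup and bush between the fingers; free all round, base plate 33 mm below. x axis along the brass mark on the nut's top face.
- nut_turn (a joint): Nut angle in rad from its stop: 0 is bottomed out (hard stop; the nut's brass mark is over the base's brass index bar); grows as it is unscrewed, counter-clockwise from above; a quarter turn is 1.57. Starts on the thread, 1.8 to 2.7 unscrewed (3.1 at most). Clockwise lowers it, 4 mm a turn. Friction about 0.1 N m; stays where left.
- knurled_nut: The knurled nut itself (the solid meant by nut_center); origin on the axis at the nut's underside.
- bush: The bush to be set (the solid meant by bush_center); origin at the centre of its flange's underside.
- jar: Bystander: closed glass jar with a steel cap, 56 mm across and 60 mm tall; origin under its centre.
- compound_bar: Bystander: reddish-brown bar of polishing compound, 45 x 110 x 32 mm (x, y, z); origin under its centre.
- hammer: Bystander: small hammer, 220 mm long, lying on the bench, handle along its -x; origin under its middle.
Not all that is in view belongs to the job. Leave any green look-alike of the bush alone. What is shaped like the part that bears pocket but purple is not meant.

How it is judged:
On the way, in this order (a step that is already met when the one before it is completed fails the run):
1. the bush is home in the pocket, flange-down, and released (horizontal distance between bush_center and pocket below 0.004 m and z of bush_center in the frame of pocket below 0.0165 m and angle between bush_center's own z axis and vertical below 0.1 rad and contact force between the fingers and bush below 0.1 N), for 0.2 s.
2. the nut is screwed down until it bottoms out (value of joint nut_turn below 0.08 rad), for 0.1 s.
At the end, for the whole second after the job is handed in: The nut stands a quarter turn (1.57 rad, give or take 0.3) off its stop, still, and gripped by the fingers (more than 3 N); the bush sits flange-down on the pocket's floor (within 2.5 mm of height, 4 mm of centre, 0.1 rad of upright), not touched by the fingers (all of step 1 and value of joint nut_turn between 1.27 and 1.87 rad and velocity of joint nut_turn between -0.1 and 0.1 rad/s and contact force between the fingers and knurled_nut above 3 N); the arm keeps its last pose, push and grip.
It fails at once if the other bush or a bystander is moved by more than 25 mm (distance of any of spare_center, jar, compound_bar, hammer from where it was at the start of the episode above 0.025 m).
It also fails if it takes over 58 s, if anything falls off the work surface, if the arm or the gripper's body presses on something with over 40 N, if the wrist force passes 120 N, or if a joint passes its speed limit or range.

## Working session

There is one attempt and no reset: what is moved stays moved. The work goes in short steps, Python scripts to look and compute and a tool call to move; the robot and the scene stay as the last step left them, time stands still between calls to the robot, and variables do not carry over. Pictures are saved under pics/ and viewed, at most 10 in all, crops included, and the job is handed in when it is done.

Besides the shell and the picture viewer there is one more tool, called as name(argument=value, ...) on one line, values as JSON. arm_command: Moves the arm, as the interface text tells. Its arguments: {"type":"object","properties":{"series":{"type":"array","items":{"type":"array","items":{"type":"array","items":{"type":"number"}}}},"grip_force":{"type":"number"}},"required":["series"]}

```bash
mkdir -p pics; ls
python3 - <<'E'
from bench import status, viewer, manip
import cv2,numpy as np
print(status.read_state()); print(manip.grasp_offset)
for n in ("scene","top"):
    f=viewer.grab_frame(n); cv2.imwrite(f"pics/{n}0.png",f["pixels"][:,:,::-1]); np.savez(f"{n}0.npz",**f)
    print(n,f["fov_y"],f["cx"],f["cy"],f["cam_to_world"].round(4).tolist(),[k for k in f])
E
```

```text
pics
{'t': 0.0, 'joint_positions': array([ 1.16009875e+00,  2.64761226e-01,  1.60541697e+00, -2.50841220e-05,
        1.27366647e+00, -3.68884532e-02]), 'qd': array([-0.00094846,  0.00032325,  0.00058566, -0.00113492,  0.00112344,
       -0.00056844]), 'tau': array([ 1.03500341e-03, -5.15120173e+01, -3.67320156e+01,  5.14768669e-05,
        1.27659319e-02, -1.07887493e-05]), 'ee_pos': array([0.24619163, 0.62770507, 0.22993337]), 'tcp_rot': array([-3.13934129e+00, -5.91023416e-05,  2.76779083e+00]), 'force': array([-0.02806696, -0.81551421, -0.68732839]), 'moment': array([-0.00294205, -0.0224959 ,  0.04904519]), 'grasp_force': 0.0, 'opening': 0.0854099698625676}
0.0187
scene 44.87143147392224 337.12194151130495 204.1245259763994 [[0.6258, -0.5335, 0.569, 1.1699], [0.78, 0.4215, -0.4626, -0.4074], [0.0069, 0.7333, 0.6799, 0.7611], [0.0, 0.0, 0.0, 1.0]] ['pixels', 'range_z', 'fov_y', 'cx', 'cy', 'cam_to_world']
top 43.60717616901089 317.5727336000354 194.1506200905671 [[0.0235, 0.9933, -0.1133, 0.4278], [-0.9997, 0.0245, 0.0072, 0.0788], [0.01, 0.1131, 0.9935, 1.2523], [0.0, 0.0, 0.0, 1.0]] ['pixels', 'range_z', 'fov_y', 'cx', 'cy', 'cam_to_world']
```

View pics/scene0.png

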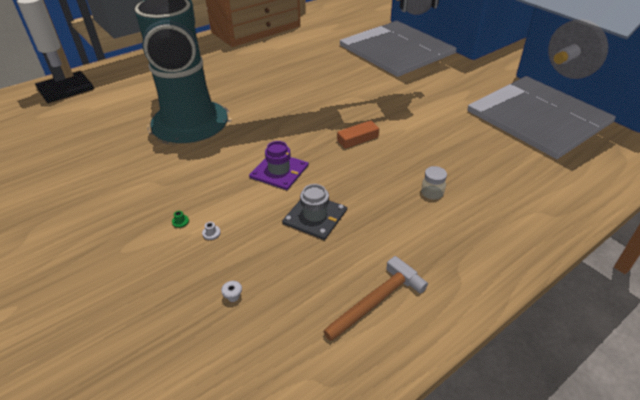

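View pics/top0.png

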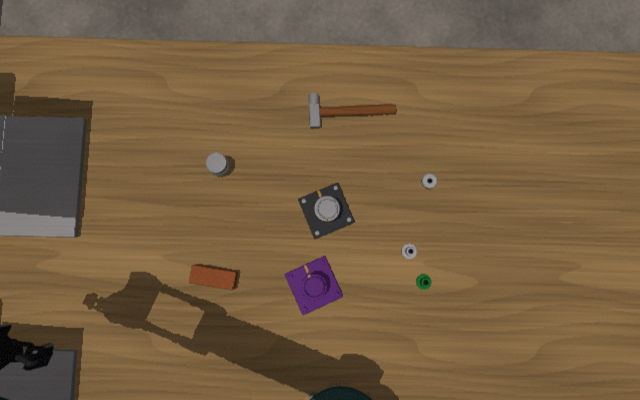

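The scene view shows the target bush (collar up) at about (211,231), with the spare at (232,292) and the green look-alike at (180,219). The steel chuck is at (315,210) and its purple look-alike at (278,165). In the top view the bush is at (409,251), the spare at (430,181), the green one at (424,282) and the steel chuck at (327,210), with the index bar at about (320,195).

```bash
cat > h.py <<'E'
import numpy as np, cv2
def K(f): return 200/np.tan(np.radians(float(f["fov_y"]))/2)
def cloud(f):
    v,u=np.mgrid[:400,:640]; d=f["range_z"]; k=K(f)
    P=np.stack([(u-f["cx"])/k*d,-(v-f["cy"])/k*d,-d],-1); M=f["cam_to_world"]
    return P@M[:3,:3].T+M[:3,3]
def ray(f,u,v,z):
    M=f["cam_to_world"];k=K(f)
    d=M[:3,:3]@np.array([(u-f["cx"])/k,-(v-f["cy"])/k,-1.]); return M[:3,3]+d*(z-M[2,3])/d[2]
def hsv(f): return cv2.cvtColor(np.ascontiguousarray(f["pixels"]),cv2.COLOR_RGB2HSV)
def sel(f,c,r):
    m=np.zeros((400,640),np.uint8); cv2.circle(m,c,r,1,-1); return m>0
E
python3 - <<'E'
from h import *
for n,cs in (("scene",dict(bush=(211,231),spare=(232,292),chuck=(315,210),green=(180,219),table=(150,290))),("top",dict(bush=(409,251),spare=(430,181),chuck=(327,210),green=(424,282),table=(450,320)))):
    f=np.load(n+"0.npz"); P=cloud(f); H=hsv(f)
    print(n,K(f))
    for k,c in cs.items():
        m=sel(f,c,28 if k=="chuck" else 13); Q=P[m]; z=Q[:,2]
        print(k,"z pct",np.percentile(z,[1,25,50,90,99]).round(4))
        if k in("bush","spare","green"):
            g=m&(H[...,1]<60)&(H[...,2]>100) if k!="green" else m&(H[...,0]>45)&(H[...,0]<85)
            q=P[g]; print("  mask n",g.sum(),"px",np.argwhere(g).mean(0)[::-1].round(1),"ext",np.ptp(np.argwhere(g),axis=0)+1,"mid",(q[:,:2].min(0)+q[:,:2].max(0))/2)
        for lo,hi in ((.003,.012),(.02,.04),(.072,.09)):
            s=Q[(z>lo)&(z<hi)]
            if len(s)>5: print("  ",lo,hi,len(s),"mid",((s.min(0)+s.max(0))/2).round(4),"ext",np.ptp(s,axis=0).round(4),"mean",s.mean(0).round(4))
    # brass pixels
    m=sel(f,cs["chuck"],34)&(H[...,0]>8)&(H[...,0]<28)&(H[...,1]>110)&(H[...,2]>60)
    q=P[m&(P[...,2]>.006)]; ij=np.argwhere(m&(P[...,2]>.006))
    print("brass",[(int(b),int(a),*p.round(3)) for (a,b),p in zip(ij,q)][:60])
E
```

```text
scene 484.3791356704246
bush z pct [-0.0052 -0.0025 -0.0002  0.0242  0.0281]
  mask n 222 px [210.5 231.2] ext [18 19] mid [ 0.78219088 -0.27387016]
   0.003 0.012 122 mid [ 0.4385 -0.1614  0.0075] ext [0.0376 0.0376 0.0089] mean [ 0.4435 -0.1636  0.0062]
   0.02 0.04 75 mid [ 0.4373 -0.1617  0.0247] ext [0.0222 0.022  0.0094] mean [ 0.4394 -0.1622  0.0249]
spare z pct [-0.0047 -0.0018  0.0222  0.0267  0.0282]
  mask n 289 px [231.2 289.6] ext [21 21] mid [ 0.86951674 -0.29480139]
   0.003 0.012 16 mid [ 0.6197 -0.2108  0.0054] ext [0.0081 0.0156 0.0046] mean [ 0.6216 -0.2114  0.0052]
   0.02 0.04 275 mid [ 0.6132 -0.2084  0.0245] ext [0.0392 0.0368 0.0082] mean [ 0.6146 -0.2093  0.0253]
chuck z pct [-0.0049  0.0069  0.0101  0.0677  0.0765]
   0.003 0.012 977 mid [0.5404 0.0479 0.0076] ext [0.124  0.1252 0.0089] mean [0.5505 0.0357 0.0091]
   0.02 0.04 157 mid [0.5416 0.0394 0.0301] ext [0.0396 0.0419 0.0198] mean [0.5506 0.0335 0.0304]
   0.072 0.09 110 mid [0.5358 0.0456 0.0752] ext [0.0518 0.0495 0.0062] mean [0.5355 0.0453 0.0747]
green z pct [-0.0051 -0.0026 -0.0007  0.0241  0.0
[... 6809 characters left out ...]
oat64(0.007)), (336, 230, np.float64(0.481), np.float64(0.022), np.float64(0.01)), (334, 231, np.float64(0.478), np.float64(0.027), np.float64(0.01)), (311, 232, np.float64(0.475), np.float64(0.084), np.float64(0.01)), (329, 233, np.float64(0.473), np.float64(0.039), np.float64(0.006)), (321, 236, np.float64(0.465), np.float64(0.059), np.float64(0.012)), (322, 236, np.float64(0.465), np.float64(0.056), np.float64(0.009)), (313, 237, np.float64(0.462), np.float64(0.079), np.float64(0.007)), (317, 238, np.float64(0.46), np.float64(0.069), np.float64(0.007)), (338, 240, np.float64(0.428), np.float64(0.079), np.float64(1.252)), (338, 241, np.float64(0.428), np.float64(0.079), np.float64(1.252))]
```

Run:
```python
import cv2,numpy as np
a=cv2.imread("pics/top0.png")[165:295,280:445]; b=cv2.imread("pics/scene0.png")[170:310,165:350]
a=cv2.resize(a,(620,488),interpolation=cv2.INTER_CUBIC);cv2.imwrite("pics/ta.png",a)
b=cv2.resize(b[:80],None,fx=4,fy=4,interpolation=cv2.INTER_CUBIC);cv2.imwrite("pics/sb.png",b)
```

```text
(no output)
```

View pics/ta.png

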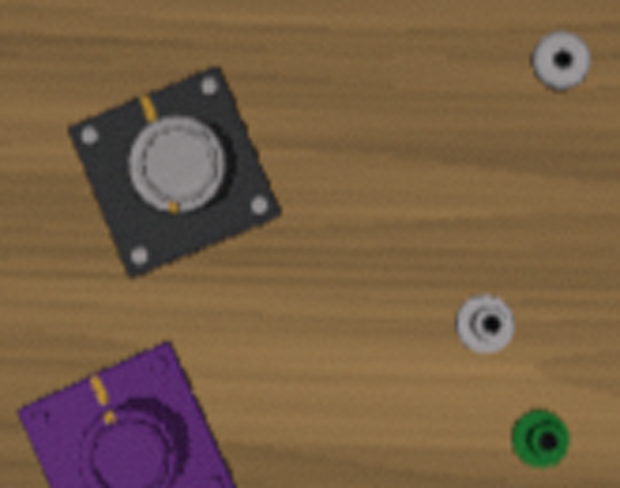

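The crop shows the bush collar-up at lower right, the spare with its flange up, and the nut's mark opposite the index bar, so the nut is about 155° unscrewed. The two views agree on the bush at about (0.4355, -0.160) and the chuck at about (0.5325, 0.047), and the heights match the given sizes. I'm moving now.

arm_command(series=[[[0,0,0,19,-36,0,50],[0,0,0,19,-36,0,50],[0,0,0,19,-36,0,50],[0,0,0,19,-36,0,50],[0,0,0,19,-36,0,50],[0,0,0,19,-36,0,50],[0,0,0,19,-36,0,50],[0,0,0,19,-36,0,50],[0,0,0,19,-36,0,50],[0,0,0,19,-36,0,50]]], grip_force=40)

```text
t: 0.93
ee_pos: [0.4366, 0.2664, 0.231]
tcp_rot: [-3.141, -0.0, 2.768]
force: [0.1, 1.1, 0.3]
opening: 0.05
grasp_force: 0.0
```

arm_command(series=[[[0,0,0,0,-40,0,50],[0,0,0,0,-40,0,50],[0,0,0,0,-40,0,50],[0,0,0,0,-40,0,50],[0,0,0,0,-40,-5,50],[0,0,0,0,-40,-5,50],[0,0,0,0,-40,-10,50],[0,0,0,0,-40,-10,50],[0,0,0,0,-40,-15,50],[0,0,0,0,-40,-15,50]]])

```text
t: 1.77
ee_pos: [0.4361, -0.1316, 0.1718]
tcp_rot: [3.141, 0.001, 2.768]
force: [0.5, 0.2, 0.5]
opening: 0.0503
grasp_force: 0.0
```

arm_command(series=[[[0,0,0,0,-14,-20,50],[0,0,0,0,-12,-20,50],[0,0,0,0,0,-20,50],[0,0,0,0,0,-20,50],[0,0,0,0,0,-20,50],[0,0,0,0,0,-10,50],[0,0,0,0,0,0,50],[0,0,0,0,0,0,50],[0,0,0,0,0,0,50],[0,0,0,0,0,0,50]]])

```text
t: 2.6
ee_pos: [0.4378, -0.156, 0.0635]
tcp_rot: [-3.142, 0.003, 2.768]
force: [-0.3, -0.8, -0.6]
opening: 0.0497
grasp_force: 0.0
```

Run:
```python
from h import *
from bench import viewer,status
s=status.read_state();print(s["ee_pos"],s["tcp_rot"])
f=viewer.grab_frame("scene"); np.savez("s1.npz",**f)
cv2.imwrite("pics/s1.png",cv2.resize(f["pixels"][130:260,130:290,::-1],None,fx=4.5,fy=4.5,interpolation=cv2.INTER_CUBIC))
```

```text
[ 0.43777009 -0.15602236  0.06348449] [-3.14152709e+00  2.80883056e-03  2.76814258e+00]
```

View pics/s1.png

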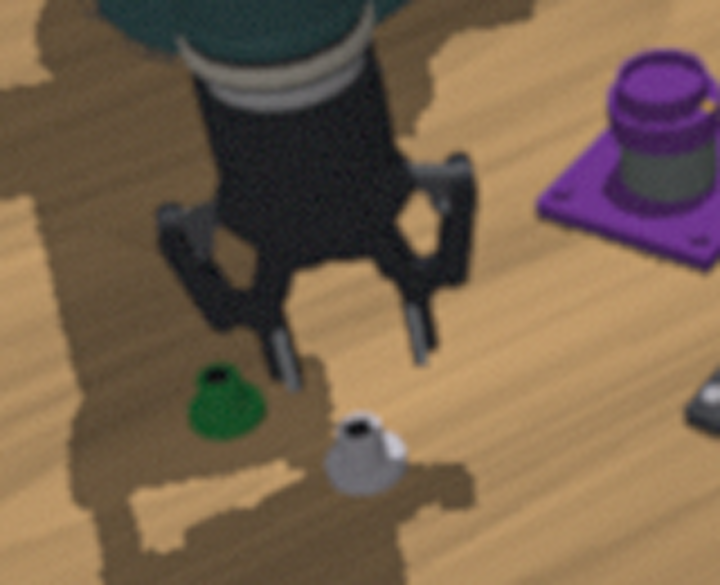

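The crop shows both open fingertips, at about full-image (195,216) and (224,210), above the bush at (211,231). I'll compare the tips with the reported TCP to calibrate the scene camera.

Run:
```python
from h import *
f=np.load("s1.npz");P=cloud(f)
m=np.zeros((400,640),bool);m[190:222,180:235]=1
yaw=2.768;x=np.array([np.cos(yaw),np.sin(yaw)]);y=np.array([np.sin(yaw),-np.cos(yaw)])
tcp=np.array([.4378,-.156])
Q=P[m&(P[...,2]>.055)&(P[...,2]<.115)]
R=np.c_[(Q[:,:2]-tcp)@x,(Q[:,:2]-tcp)@y,Q[:,2]]
for s in(-1,1):
    r=R[(R[:,1]*s>5)]
    print(s,"zmin",np.sort(r[:,2])[:5].round(4))
    t=r[r[:,2]<.1]; print(len(t),"x",np.percentile(t[:,0],[0,10,50,90,100]).round(4),"y",np.percentile(t[:,1],[0,10,50,90,100]).round(4))
print(ray(f,209.3,213.3,.067))
m=sel(f,(211,231),14);Q=P[m];s=Q[(Q[:,2]>.02)&(Q[:,2]<.04)];print((s.min(0)+s.max(0))/2,np.ptp(s,axis=0))
```

```text
-1 zmin []Traceback (most recent call last):
  File "<stdin>", line 11, in <module>
    return _quantile_unchecked(
        a, q, axis, out, overwrite_input, method, keepdims, weights)
    return _ureduce(a,
                    func=_quantile_ureduce_func,
    ...<5 lines>...
                    overwrite_input=overwrite_input,
                    method=method)
    r = func(a, **kwargs)
    result = _quantile(arr,
                       quantiles=q,
    ...<2 lines>...
                       out=out,
                       weights=wgt)
    slices_having_nans = np.isnan(arr[-1, ...])
                                  ~~~^^^^^^^^^
IndexError: index -1 is out of bounds for axis 0 with size 0
```

Run:
```python
from h import *
f=np.load("s1.npz");P=cloud(f)
yaw=2.768;x=np.array([np.cos(yaw),np.sin(yaw)]);y=np.array([np.sin(yaw),-np.cos(yaw)])
tcp=np.array([.4378,-.156])
for c in((194,213),(223,207)):
    w=P[c[1]-6:c[1]+5,c[0]-5:c[0]+5].reshape(-1,3); print(c,np.percentile(w[:,2],[0,20,50,80,100]).round(3),(f["range_z"][c[1]-6:c[1]+5,c[0]-5:c[0]+5]>0).mean())
    Q=w[(w[:,2]>.045)&(w[:,2]<.13)]; print(np.c_[(Q[:,:2]-tcp)@x,(Q[:,:2]-tcp)@y,Q[:,2]].round(3)[::3].tolist())
print(ray(f,209.3,213.3,.067))
m=sel(f,(211,231),14);Q=P[m];s=Q[(Q[:,2]>.02)&(Q[:,2]<.04)];print((s.min(0)+s.max(0))/2,np.ptp(s,axis=0))
```

```text
(194, 213) [-0.005 -0.002  0.074  0.086  0.096] 1.0
[[-0.009, -0.035, 0.093], [-0.012, -0.029, 0.095], [-0.009, -0.024, 0.091], [-0.01, -0.032, 0.091], [-0.014, -0.026, 0.093], [-0.006, -0.034, 0.085], [-0.011, -0.028, 0.088], [0.001, -0.024, 0.075], [-0.007, -0.033, 0.082], [-0.012, -0.027, 0.086], [-0.005, -0.038, 0.079], [-0.007, -0.032, 0.079], [-0.011, -0.026, 0.081], [-0.007, -0.034, 0.077], [-0.014, -0.028, 0.082], [-0.008, -0.036, 0.077], [-0.01, -0.031, 0.076], [-0.014, -0.025, 0.079], [-0.008, -0.031, 0.072], [-0.012, -0.025, 0.074], [-0.011, -0.03, 0.071], [-0.012, -0.024, 0.071], [-0.013, -0.026, 0.069]]
(223, 207) [-0.005 -0.003  0.072  0.086  0.761] 0.990909090909091
[[-0.013, 0.027, 0.097], [-0.013, 0.032, 0.095], [-0.008, 0.038, 0.089], [-0.011, 0.03, 0.092], [-0.007, 0.036, 0.086], [-0.013, 0.03, 0.091], [-0.011, 0.036, 0.087], [-0.011, 0.027, 0.087], [-0.008, 0.033, 0.082], [-0.007, 0.039, 0.08], [-0.013, 0.031, 0.085], [-0.008, 0.037, 0.079], [-0.013, 0.029, 0.083], [-0.008, 0.034, 0.076], [-0.015, 0.028, 0.082], [-0.01, 0.034, 0.076], [-0.013, 0.028, 0.077], [-0.009, 0.034, 0.072], [-0.017, 0.029, 0.078], [-0.012, 0.029, 0.07], [-0.015, 0.026, 0.071], [-0.011, 0.032, 0.065]]
[ 0.44741274 -0.15920601  0.067     ]
[ 0.43863845 -0.1618469   0.02425104] [0.02210327 0.02128213 0.00807764]
```

Scene-camera depth on the pads agrees with the reported TCP to about 1 mm, so I trust the scene camera. The bush is at (0.437, -0.162), and I'm descending and gripping.

arm_command(series=[[[0,0,0,-1,-6,0,50],[0,0,0,0,0,-10,50],[0,0,0,0,0,-14,50],[0,0,0,0,0,-14,50],[0,0,0,0,0,-8,50],[0,0,0,0,0,-4,50],[0,0,0,0,0,0,50],[0,0,0,0,0,0,50],[0,0,0,0,0,0,50],[0,0,0,0,0,0,50]]])

```text
t: 3.48
ee_pos: [0.4362, -0.162, 0.0128]
tcp_rot: [-3.142, 0.002, 2.768]
force: [-0.2, 0.2, -0.8]
opening: 0.05
grasp_force: 0.0
```

arm_command(series=[[[0,0,0,1,0,-2,35],[0,0,0,0,0,0,15],[0,0,0,0,0,0,15],[0,0,0,0,0,0,15],[0,0,0,0,0,0,15],[0,0,0,0,0,0,15],[0,0,0,0,0,0,15],[0,0,0,0,0,0,15],[0,0,0,0,0,0,15],[0,0,0,0,0,0,15]]], grip_force=40)

```text
t: 4.32
ee_pos: [0.4369, -0.1618, 0.0104]
tcp_rot: [3.142, 0.001, 2.768]
force: [0.7, 0.3, 5.5]
opening: 0.0202
grasp_force: 39.3
```

arm_command(series=[[[0,0,0,0,0,10,15],[0,0,0,0,0,20,15],[0,0,0,0,0,30,15],[0,0,0,0,0,30,15],[0,0,0,8,17,20,15],[0,0,0,16,34,0,15],[0,0,0,16,34,0,15],[0,0,0,16,34,0,15],[0,0,0,16,34,0,15],[0,0,0,8,17,0,15]]])

```text
t: 5.15
ee_pos: [0.5174, 0.0116, 0.1204]
tcp_rot: [3.14, 0.0, 2.769]
force: [1.1, -0.8, -1.2]
opening: 0.0204
grasp_force: 39.3
```

arm_command(series=[[[0,0,0,8,17,0,15],[0,0,0,9,20,0,15],[0,0,0,0,0,0,15],[0,0,0,0,0,0,15],[0,0,0,0,0,0,15],[0,0,0,0,0,0,15],[0,0,0,0,0,0,15],[0,0,0,0,0,0,15],[0,0,0,0,0,0,15],[0,0,0,0,0,0,15]]])

```text
t: 5.98
ee_pos: [0.5334, 0.0449, 0.1201]
tcp_rot: [3.142, 0.0, 2.767]
force: [0.1, -0.8, -0.2]
opening: 0.0206
grasp_force: 39.4
```

Run:
```python
from h import *
from bench import viewer,status
s=status.read_state();print(s["ee_pos"],s["tcp_rot"],s["opening"],s["grasp_force"],s["joint_positions"].round(3))
f=viewer.grab_frame("scene"); np.savez("s2.npz",**f)
cv2.imwrite("pics/s2.png",cv2.resize(f["pixels"][120:250,240:400,::-1],None,fx=4.5,fy=4.5,interpolation=cv2.INTER_CUBIC))
```

```text
[0.53339891 0.0449029  0.12010769] [3.14156715e+00 1.07831097e-04 2.76701810e+00] 0.020561479583279293 39.35630679130554 [ 0.037  0.099  2.015 -0.     1.028 -1.159]
```

View pics/s2.png

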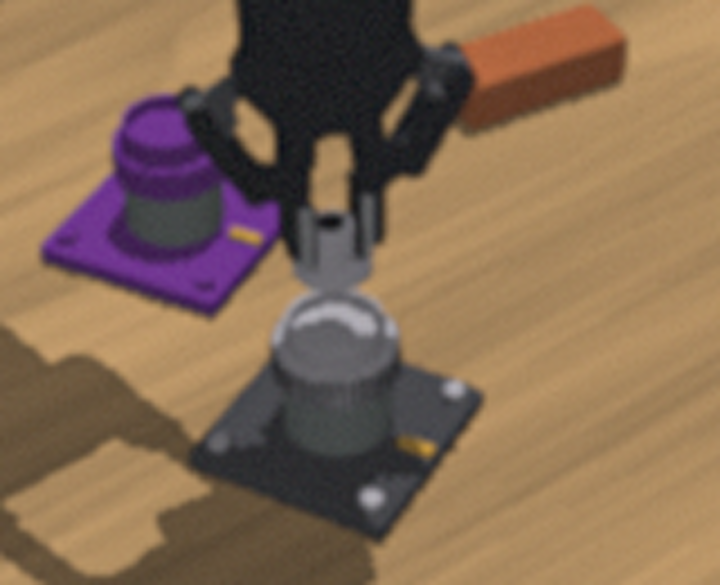

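The bush hangs upright in the fingers at about full-image (314,180), above and slightly behind the steel cup at (315,195). I'll measure the relative offset from depth.

```bash
cat >> h.py <<'E'
from scipy.optimize import least_squares
def fitc(Q,r,c0):
    return least_squares(lambda c:np.hypot(*(Q[:,:2]-c).T)-r,c0,loss="soft_l1",f_scale=.001).x
E
python3 - <<'E'
from h import *
f=np.load("s2.npz");P=cloud(f);H=hsv(f)
Z=P[...,2]; near=np.hypot(P[...,0]-.534,P[...,1]-.045)<.04
S=Z[near]; print(np.histogram(S,bins=np.arange(.04,.16,.006)))
fl=P[near&(Z>.108)&(Z<.1165)]; print("flange pts",len(fl),fl.min(0),fl.max(0),fitc(fl,.019,[.534,.045]))
for g,n in((f,"now"),(np.load("scene0.npz"),"t0"),(np.load("top0.npz"),"top")):
    P=cloud(g);Z=P[...,2];near=np.hypot(P[...,0]-.534,P[...,1]-.047)<.034
    q=P[near&(Z>.0675)&(Z<.076)]; a=P[near&(Z>.074)&(Z<.085)]
    print(n,len(a),"rimmid",(a.min(0)+a.max(0))/2,np.ptp(a,axis=0),"fit mid r .023",fitc(a,.023,[.534,.046]))
    b=P[near&(Z>.048)&(Z<.063)]; print("  nut side",len(b),fitc(b,.031,[.534,.046]))
col=cloud(f); Z=col[...,2]
c=col[near&(Z>.120)&(Z<.137)&(np.arange(640)[None]>306)&(np.arange(640)[None]<322)&(H[...,2]>80)]
print("collar",len(c),fitc(c,.011,[.534,.045]))
E
```

```text
(array([ 15,  53,  51, 117, 267, 106,  21,   0,   0,   0,   0,  19,  72,
        31,  49,  82,  52,  41,  39]), array([0.04 , 0.046, 0.052, 0.058, 0.064, 0.07 , 0.076, 0.082, 0.088,
       0.094, 0.1  , 0.106, 0.112, 0.118, 0.124, 0.13 , 0.136, 0.142,
       0.148, 0.154]))
flange pts 83 [0.52483097 0.02563811 0.10877082] [0.5537753  0.05730593 0.1164944 ] [0.5316426 0.0469271]
now 67 rimmid [0.53477029 0.04525936 0.0761333 ] [0.04917239 0.0496918  0.00415863] fit mid r .023 [0.53488353 0.04521105]
  nut side 168 [0.53321462 0.04696613]
t0 71 rimmid [0.53576377 0.04563546 0.07617456] [0.05180063 0.04953122 0.00434517] fit mid r .023 [0.53470996 0.04556592]
  nut side 167 [0.53305141 0.04672144]
top 70 rimmid [0.52937959 0.04841964 0.07847444] [0.04758287 0.04522761 0.00892428] fit mid r .023 [0.52896332 0.04813798]
  nut side 26 [0.52943403 0.0479117 ]
collar 0 [0.534 0.045]
```

arm_command(series=[[[0,0,0,1.5,0.3,0,15],[0,0,0,0,0,-10,15],[0,0,0,0,0,-10,15],[0,0,0,0,0,-6,15],[0,0,0,0,0,-4,15],[0,0,0,0,0,-3,15],[0,0,0,0,0,-2,15],[0,0,0,0,0,0,15],[0,0,0,0,0,0,15],[0,0,0,0,0,0,15]]])

```text
t: 6.87
ee_pos: [0.5353, 0.0457, 0.0854]
tcp_rot: [3.141, 0.001, 2.768]
force: [-0.1, 1.4, -0.1]
opening: 0.0203
grasp_force: 39.4
```

Bush underside is at 75 mm, below the 78 mm rim, and there is no contact force, so it is entering the pocket.

arm_command(series=[[[0,0,0,0,0,-1.5,15],[0,0,0,0,0,-1.5,15],[0,0,0,0,0,-1,15],[0,0,0,0,0,-0.5,15],[0,0,0,0,0,0,15],[0,0,0,0,0,0,15],[0,0,0,0,0,0,15],[0,0,0,0,0,0,15],[0,0,0,0,0,0,15],[0,0,0,0,0,0,15]]])

```text
t: 7.7
ee_pos: [0.535, 0.0457, 0.0805]
tcp_rot: [3.142, 0.0, 2.768]
force: [-0.9, 0.0, 0.1]
opening: 0.0207
grasp_force: 39.4
```

arm_command(series=[[[0,0,0,0,0,0,40],[0,0,0,0,0,0,40],[0,0,0,0,0,0,40],[0,0,0,0,0,0,50],[0,0,0,0,0,0,60],[0,0,0,0,0,8,80],[0,0,0,0,0,15,85],[0,0,0,0,0,30,85],[0,0,0,0,0,30,85],[0,0,0,0,0,0,85]]])

```text
t: 8.53
ee_pos: [0.5396, 0.0459, 0.171]
tcp_rot: [3.137, 0.011, 2.768]
force: [2.7, -0.3, 1.2]
opening: 0.0851
grasp_force: 0.0
```

Run:
```python
from h import *
from bench import viewer,status
s=status.read_state();print(s["ee_pos"],s["opening"])
f=viewer.grab_frame("scene"); np.savez("s3.npz",**f)
cv2.imwrite("pics/s3.png",cv2.resize(f["pixels"][120:250,240:400,::-1],None,fx=4.5,fy=4.5,interpolation=cv2.INTER_CUBIC))
P=cloud(f);Z=P[...,2];near=np.hypot(P[...,0]-.534,P[...,1]-.046)<.03
t=P[near&(Z>.092)&(Z<.105)];print("collar top",len(t),np.percentile(t[:,2],[50,90,98]),((t.min(0)+t.max(0))/2),np.ptp(t,axis=0))
```

```text
[0.53958276 0.04586969 0.17096119] 0.08507817420704072
collar top 63 [0.09532275 0.09719471 0.09912973] [0.53786796 0.04639504 0.09614882] [0.0225375  0.02163386 0.00706765]
```

View pics/s3.png

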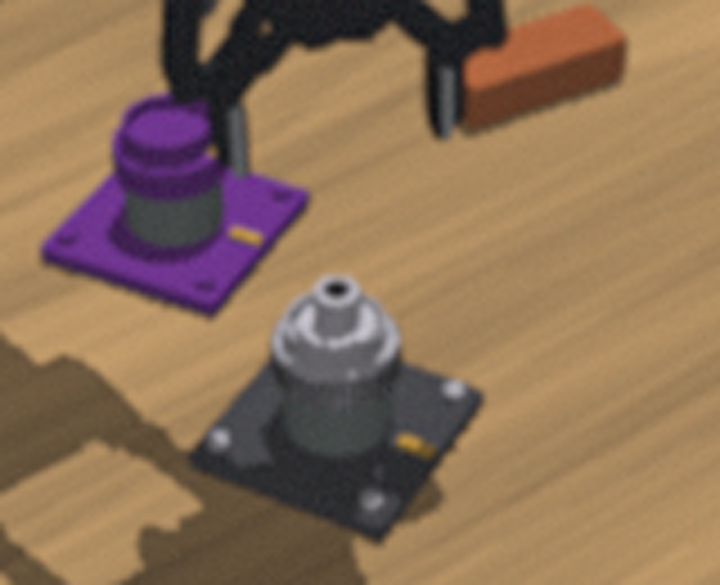

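The bush sits upright and home in the pocket, with its collar top at about full-image (315,184) and height about 98 mm. Now the nut: I'm turning counter-clockwise first to gain wrist range, then lining up.

arm_command(series=[[[0,0,7,0,0,0,85],[0,0,7,0,0,0,85],[0,0,7,0,0,0,85],[0,0,7,0,0,0,85],[0,0,7,0,0,-10,85],[0,0,0,0,0,-20,85],[0,0,0,0,0,-10,85],[0,0,0,0,0,0,85],[0,0,0,0,0,0,85],[0,0,0,0,0,0,85]]])

```text
t: 9.42
ee_pos: [0.5352, 0.0457, 0.1238]
tcp_rot: [-3.142, 0.0, -2.905]
force: [0.5, 0.4, 0.1]
opening: 0.0849
grasp_force: 0.0
```

Down to TCP z of about 0.034, then close on the nut.

arm_command(series=[[[0,0,0,-0.4,-0.3,-15,85],[0,0,0,0,0,-20,85],[0,0,0,0,0,-20,85],[0,0,0,0,0,-15,85],[0,0,0,0,0,-10,85],[0,0,0,0,0,-6,85],[0,0,0,0,0,-4,85],[0,0,0,0,0,0,85],[0,0,0,0,0,0,85],[0,0,0,0,0,0,85]]])

```text
t: 10.25
ee_pos: [0.5355, 0.0454, 0.0345]
tcp_rot: [-3.141, 0.002, -2.905]
force: [0.5, 0.0, 0.1]
opening: 0.0848
grasp_force: 0.0
```

arm_command(series=[[[0,0,0,0,0,0,70],[0,0,0,0,0,0,65],[0,0,0,0,0,0,55],[0,0,0,0,0,0,55],[0,0,0,0,0,0,55],[0,0,0,0,0,0,55],[0,0,0,0,0,0,55],[0,0,0,0,0,0,55],[0,0,0,0,0,0,55],[0,0,0,0,0,0,55]]], grip_force=40)

```text
t: 11.08
ee_pos: [0.5348, 0.047, 0.0349]
tcp_rot: [3.139, 0.001, -2.905]
force: [-3.3, 6.2, 7.4]
opening: 0.061
grasp_force: 42.0
```

Gripped at 61 mm opening, as expected. I'm turning clockwise, following the thread, and easing +y by 1.5 mm to relieve the side force.

arm_command(series=[[[0,0,0,0,1.5,0,55],[0,0,-4,0,0,-0.05,55],[0,0,-7,0,0,-0.1,55],[0,0,-7,0,0,-0.1,55],[0,0,-7,0,0,-0.1,55],[0,0,-7,0,0,-0.1,55],[0,0,-7,0,0,-0.1,55],[0,0,-7,0,0,-0.1,55],[0,0,-4,0,0,0,55],[0,0,0,0,0,0,55]]])

```text
t: 11.92
ee_pos: [0.5343, 0.0442, 0.0343]
tcp_rot: [-3.138, 0.002, 2.504]
force: [-5.8, -11.5, 10.3]
opening: 0.0609
grasp_force: 42.6
```

Run:
```python
from bench import status
s=status.read_state()
for k in("t","ee_pos","tcp_rot","force","moment","opening","grasp_force","joint_positions"):print(k,s[k])
```

```text
t 11.9167
ee_pos [0.53432705 0.04416687 0.03428388]
tcp_rot [-3.13768806e+00  1.86837975e-03  2.50418482e+00]
force [ -5.83294316 -11.47737984  10.34292582]
moment [-1.56104396  0.66222674 -0.10064461]
opening 0.0608908896855628
grasp_force 42.57160484790802
joint_positions [ 0.03874848  0.21195137  2.06938651 -0.00555555  0.8612486  -0.89101488]
```

The sideways reaction along two finger lines puts the axis near (0.532, 0.046). I'm shifting -3 mm in x and -0.7 mm in y, then continuing.

arm_command(series=[[[0,0,0,-3,-0.7,0,55],[0,0,-4,0,0,-0.05,55],[0,0,-7,0,0,-0.1,55],[0,0,-7,0,0,-0.1,55],[0,0,-7,0,0,-0.1,55],[0,0,-7,0,0,-0.1,55],[0,0,-7,0,0,-0.1,55],[0,0,-7,0,0,-0.1,55],[0,0,-4,0,0,0,55],[0,0,0,0,0,0,55]]])

```text
t: 12.75
ee_pos: [0.5317, 0.0426, 0.0338]
tcp_rot: [-3.141, 0.006, 1.632]
force: [-5.7, -14.4, 10.3]
opening: 0.0613
grasp_force: 45.5
```

```bash
cat > st.py <<'E'
from bench import status
s=status.read_state()
for k in("t","ee_pos","tcp_rot","force","moment","opening","grasp_force","joint_positions"):print(k,s[k])
E
python3 st.py
```

```text
t 12.75
ee_pos [0.5316881  0.04261084 0.033776  ]
tcp_rot [-3.14107942  0.00553813  1.63188855]
force [ -5.65441491 -14.4097473   10.32475348]
moment [-2.14184879  0.49062235 -0.06499425]
opening 0.06134970552755934
grasp_force 45.523783564567566
joint_positions [ 0.03689314  0.20772352  2.07586022 -0.00733213  0.8584013  -0.01940392]
```

arm_command(series=[[[0,0,0,-1,-2.5,0,55],[0,0,-4,0,0,-0.05,55],[0,0,-7,0,0,-0.1,55],[0,0,-7,0,0,-0.1,55],[0,0,-7,0,0,-0.1,55],[0,0,-7,0,0,-0.1,55],[0,0,-7,0,0,-0.1,55],[0,0,-7,0,0,-0.1,55],[0,0,-4,0,0,0,55],[0,0,0,0,0,0,55]]])

```text
t: 13.58
ee_pos: [0.5288, 0.0435, 0.0331]
tcp_rot: [-3.139, 0.003, 0.758]
force: [-11.4, -1.1, 15.2]
opening: 0.0607
grasp_force: 46.0
```

```bash
python3 st.py
```

```text
t 13.5833
ee_pos [0.52880855 0.043455   0.03312102]
tcp_rot [-3.13929324  0.00316794  0.75778203]
force [-11.38326721  -1.06608711  15.15412505]
moment [-0.32081761  1.32653546 -0.08316813]
opening 0.060681977923786386
grasp_force 46.02323591709137
joint_positions [ 3.52876878e-02  2.05876405e-01  2.07968934e+00 -4.88120604e-04
  8.59923927e-01  8.48624846e-01]
```

arm_command(series=[[[0,0,0,-2,0,1,55],[0,0,-3,0,0,0,55],[0,0,-3,0,0,0,55],[0,0,-3,0,0,0,55],[0,0,-3,0,0,0,55],[0,0,-3,0,0,0,55],[0,0,-3,0,0,0,55],[0,0,0,0,0,0,55],[0,0,0,0,0,0,55],[0,0,0,0,0,0,55]]])

```text
t: 14.42
ee_pos: [0.5275, 0.0442, 0.0329]
tcp_rot: [-3.141, 0.002, 0.451]
force: [-3.9, 3.0, 5.0]
opening: 0.0611
grasp_force: 46.2
```

```bash
python3 st.py
python3 - <<'E'
from h import *
from bench import viewer
f=viewer.grab_frame("scene");g=viewer.grab_frame("top")
a=cv2.resize(f["pixels"][150:250,250:380,::-1],(520,400),interpolation=cv2.INTER_CUBIC)
b=cv2.resize(g["pixels"][170:250,295:365,::-1],(280,320),interpolation=cv2.INTER_CUBIC)
o=np.zeros((400,800,3),np.uint8);o[:,:520]=a;o[:320,520:]=b;cv2.imwrite("pics/n1.png",o)
E
```

```text
t 14.4167
ee_pos [0.52748705 0.04416033 0.03293687]
tcp_rot [-3.14110435e+00  2.07253382e-03  4.51143404e-01]
force [-3.9162787   2.95682214  5.04573777]
moment [0.42469652 0.65767727 1.43099797]
opening 0.06105142176747322
grasp_force 46.224101185798645
joint_positions [ 3.67206555e-02  2.02958640e-01  2.08374553e+00 -5.12740582e-04
  8.56982260e-01  1.15671019e+00]
```

View pics/n1.png

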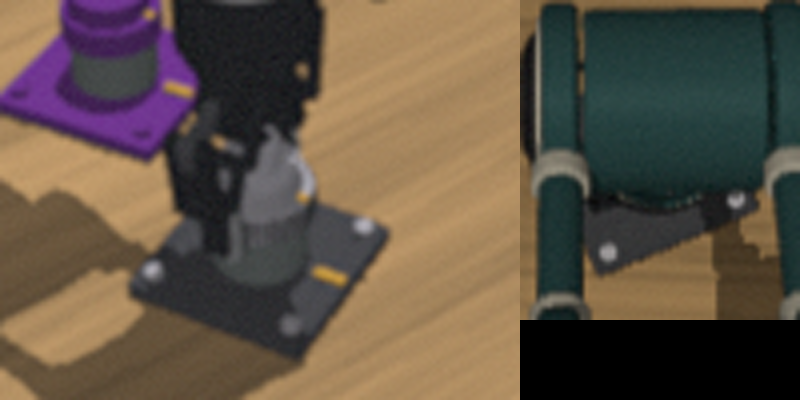

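The z moment jumped to 1.43 N m: the nut is on its stop. The scene crop agrees, with the nut mark at about (300,193) on the side of the index bar at (328,273). I'm backing off 45° twice, following the offset.

arm_command(series=[[[0,0,3,0.2,-0.2,0.05,55],[0,0,6,0.3,-0.2,0.05,55],[0,0,6,0.3,-0.2,0.1,55],[0,0,6,0.3,-0.2,0.05,55],[0,0,6,0.3,-0.2,0.1,55],[0,0,6,0.2,-0.2,0.05,55],[0,0,6,0.2,-0.2,0.1,55],[0,0,6,0.2,-0.1,0,55],[0,0,0,0,0,0,55],[0,0,0,0,0,0,55]]])

```text
t: 15.35
ee_pos: [0.5299, 0.0421, 0.0334]
tcp_rot: [-3.14, 0.001, 1.229]
force: [-3.8, -0.5, 6.0]
opening: 0.0609
grasp_force: 46.1
```

```bash
python3 st.py
```

```text
t 15.35
ee_pos [0.52988247 0.04210722 0.03339904]
tcp_rot [-3.14032494e+00  6.37848742e-04  1.22928746e+00]
force [-3.81718363 -0.50788818  5.95306146]
moment [-0.04587072  0.65928871  0.11767953]
opening 0.060906651254648454
grasp_force 46.087703704833984
joint_positions [ 3.25230347e-02  2.05624914e-01  2.07934565e+00 -1.72575436e-04
  8.58035209e-01  3.74145245e-01]
```

arm_command(series=[[[0,0,3,0.1,-0.2,0.05,55],[0,0,6,0.2,-0.2,0.05,55],[0,0,6,0.2,-0.2,0.1,55],[0,0,6,0.2,-0.2,0.05,55],[0,0,6,0.2,-0.2,0.1,55],[0,0,6,0.2,-0.1,0.05,55],[0,0,6,0.2,-0.1,0.1,55],[0,0,6,0.2,-0.1,0,55],[0,0,0,0,0,0,55],[0,0,0,0,0,0,55]]])

```text
t: 16.18
ee_pos: [0.5331, 0.0422, 0.034]
tcp_rot: [3.139, -0.001, 2.014]
force: [0.0, 4.1, 1.0]
opening: 0.0609
grasp_force: 45.8
```

```bash
python3 st.py
python3 - <<'E'
from h import *
from bench import viewer
f=viewer.grab_frame("scene");np.savez("s5.npz",**f)
cv2.imwrite("pics/n2.png",cv2.resize(f["pixels"][150:250,250:380,::-1],(780,600),interpolation=cv2.INTER_CUBIC))
P=cloud(f);Z=P[...,2];H=hsv(f)
m=sel(f,(317,195),30)&(H[...,0]>8)&(H[...,0]<28)&(H[...,1]>100)&(H[...,2]>60)&(Z<.3)
for v,u in np.argwhere(m&(Z>.03)): print(u,v,P[v,u].round(4))
E
```

```text
t 16.1833
ee_pos [0.53305262 0.04217053 0.03396509]
tcp_rot [ 3.13879911e+00 -9.25944036e-04  2.01372582e+00]
force [0.04933953 4.12504852 1.02251392]
moment [ 0.73023936 -0.0064169   0.11591051]
opening 0.0608710402844414
grasp_force 45.80173909664154
joint_positions [ 0.03108321  0.20797179  2.07509926  0.00260347  0.85633397 -0.41354867]
330 168 [0.5665 0.0637 0.1506]
331 169 [0.5658 0.0668 0.146 ]
331 170 [0.5676 0.0654 0.1452]
332 171 [0.5691 0.0668 0.1429]
329 179 [0.5573 0.0682 0.1134]
330 180 [0.5569 0.0711 0.1089]
303 182 [0.5045 0.0381 0.0859]
302 183 [0.5036 0.036  0.0836]
306 183 [0.5291 0.0291 0.1042]
307 183 [0.5322 0.0295 0.1061]
323 183 [0.5653 0.0463 0.1193]
343 183 [0.5905 0.0785 0.1192]
343 184 [0.5912 0.078  0.1172]
331 185 [0.5632 0.0688 0.1006]
333 185 [0.5877 0.0547 0.1245]
343 185 [0.59   0.0791 0.1131]
303 186 [0.5043 0.0377 0.0746]
331 186 [0.5629 0.069  0.0975]
343 186 [0.5884 0.0804 0.1086]
343 187 [0.5887 0.0803 0.1062]
342 188 [0.5893 0.0771 0.1056]
294 189 [0.5051 0.0137 0.0795]
342 189 [0.5912 0.0756 0.1049]
342 190 [0.5869 0.0792 0.0973]
342 191 [0.5886 0.0779 0.0964]
342 192 [0.5884 0.0781 0.0934]
341 193 [0.5868 0.0768 0.0902]
341 194 [0.5878 0.0759 0.0886]
340 195 [0.5901 0.0714 0.0899]
340 196 [0.5891 0.0723 0.0859]
339 197 [0.5925 0.0668 0.0885]
338 198 [0.5966 0.0608 0.092 ]
337 199 [0.5982 0.0569 0.0926]
336 200 [0.5963 0.0558 0.0891]
337 200 [0.5953 0.0593 0.0864]
336 201 [0.5942 0.0575 0.0838]
```

View pics/n2.png

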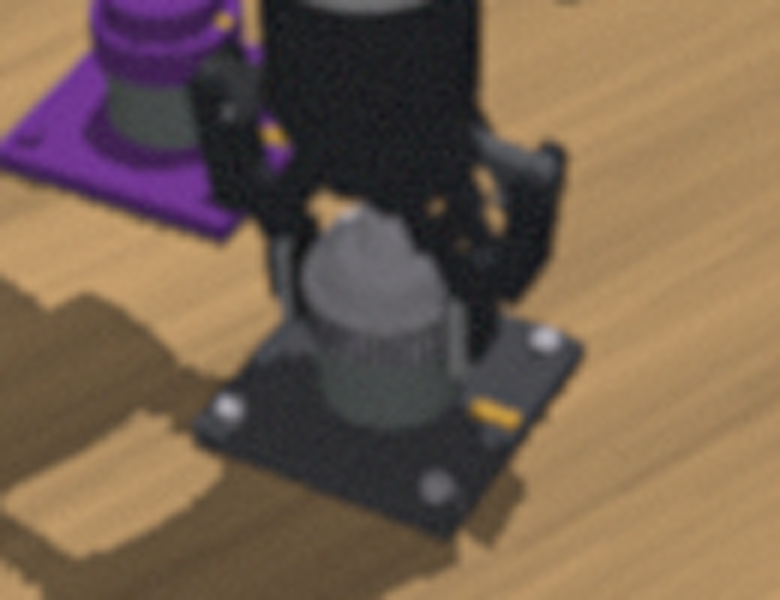

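Fingers are gripping the nut, the bush stands clear between them, and the nut mark has gone to the hidden rear side, as a quarter turn would put it. One check of the mark angle at the stop, then I'll hand in.

Run:
```python
from h import *
f=np.load("s5.npz"); c=np.array([.5348,.0454])
for n,u,v,z in(("mark",325,198.3,.065),("bar",332,218.7,.014)):
    p=ray(f,u,v,z);d=p[:2]-c;print(n,p.round(4),np.degrees(np.arctan2(d[1],d[0])).round(1),np.hypot(*d).round(4))
P=cloud(f);Z=P[...,2];t=P[sel(f,(312,187),7)];t=t[(t[:,2]>.09)&(t[:,2]<.105)]
print(len(t),np.percentile(t[:,2],[50,95]),np.median(t,0))
```

```text
mark [0.5569 0.0573 0.065 ] 28.3 0.0251
bar [0.5744 0.0626 0.014 ] 23.4 0.0432
30 [0.0950135  0.10457111] [0.5406569  0.03879078 0.0950135 ]
```

```bash
python3 -c "
from bench import sign_off
print(sign_off())"
```

```text
the job is handed in; nothing more can be done
None
```

The job is handed in, verdict not shown: the bush is home in the pocket and released; the nut was run down to its stop (1.43 N m reaction), backed off 1.56 rad by wrist angle, and is still held at about 46 N.

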